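# Pack the hole cutters in their case in job order

### The arm

A 7-joint arm with a two-finger parallel gripper is mounted at the origin on the work surface. World frame = base frame: x ahead of the robot, y to its left, z up, the work surface at z = 0. Lengths are in mm, angles in rad, forces in N, time in s.
With the tool pointing down it reaches from about 400 to 875 mm from the base axis. Payload 4.4 kg.
Tool frame: the origin (TCP) lies at the very end of the fingers, on their centre line; the grasp point (between the pads) lies 19 mm behind it; z points along the fingers, y is the line along which they close (so a half turn about z gives the same grasp; the last joint's range is limited). The gripper opens to 85 mm and grips with 20 to 120 N. Pads are 22 mm wide; open, the fingers measure 114 mm over their backs; the gripper's body (76 mm by 85 mm) begins 54 mm behind the grasp point. The pads swing forward as they close: fully open they stand 13 mm farther back than shut.
Start: joints at [1.183, 0.628, 0.038, 1.517, -0.027, 0.996, -0.02], TCP at [205.608, -616.639, 191.713] pointing down, gripper open.
Joint ranges: [-3.06, 3.06], [-0.37, 2.12], [-1.25, 1.32], [0.18, 2.47], [-1.1, 4.24], [0.23, 1.98], [-2.94, 2.94]. Speed limits (rad/s): [2.57, 2.57, 3.14, 3.14, 3.14, 3.14, 3.14].

### API

Orientations are given as [roll, pitch, yaw] about the fixed x, y, z axes, in that order (R = Rz(yaw) Ry(pitch) Rx(roll)).
In Python, from cell import monitor, viewer, workorder gives the robot as it stands.
- The arm moves only by the tool arm_command, never from a script. Its argument "series" is one flat list of numbers, 5 for each row, row after row: the opening in per cent of the stroke, from 0 (shut) to 100 (fully open), then the shift along the tool's x, y, z in cm, then the turn about the tool's z in degrees. In form: [claw, x, y, z, roll, claw, x, y, z, roll, ...]. A call has exactly 5 rows; each row is the pose to reach, as a shift and turn from the pose commanded when the call began, along the tool's axes at that moment; what a row does not reach only later rows make up. A row lasts 1/12 s, in which the tool goes at most 41.7 mm and 7.16 degrees, less where a joint would pass 70% of its speed; a pose out of reach is approached as far as the arm can. A call with a gripper value outside its range is refused whole. The fingers move at their own pace and stop on an object; the grip force is fixed at half the most. Time passes only in rows, so rows that repeat a pose let the fingers close, or fill a call up. It gives the time, the measured TCP pose, the force, the opening and the grip force at its end, in the units of the state.
- monitor.read_state(): the state, without advancing time (a new reading comes with each control period).
- viewer.get_image(name): name is "side" or "top"; returns (picture, depth): 384x512x3 uint8, red, green, blue; 384x512 float32, mm along the optical axis (not along the pixel's ray), 0 where there is no reading.
- viewer.camera_model(name): a dict with "mtx" (3x3 intrinsics, pixels), "dist_coeffs" ([k1, k2, p1, p2, k3] as OpenCV has them; the pictures are not rectified), "R" (3x3) and "t" (3): a world point X has camera coordinates R X + t. Camera axes: x right, y down, z forward; pixel columns grow to the right and rows downward; lengths in mm; the calibration is good to about 2 mm. A picture is of the moment at which its call begins. camera_model takes no time and is no camera call.
- workorder.finish_job(): hands the job in; it is judged then, once.
The state is a dict: "clock": time; "qpos": joint angles; "qd": joint speeds; "tau": joint torques, N m; "eef_pos": TCP position; "tool_rot": TCP orientation; "force": force on the tool from outside, world axes, zero at the start; "torque": the same for the moment, N m; "width": finger opening in mm; "gripper_force": force on a finger pad.
Only numpy, scipy, OpenCV 4.12 (cv2) and the standard library are available. Lean on these libraries where they do the work, as an engineer would, in place of code of your own. Each camera call takes 0.05 s, during which the arm holds its last target. There are 200 camera calls.

### The job

The three hole cutters stand on the bench rack in the order in which the job will use them. Move them to the three posts of the case base, in the same order from left to right (seen from the robot, its left being +y), each standing fully down with its cup centred over its post. Then put the plywood cover over them so that it sits down on the base board all round.

Things in the scene. Friction and masses are not known exactly. Their poses are not given: they have to be found in the camera images.
- cutter_32: Loose hole cutter, 32 mm in diameter, about 70 g: dark steel cup, open below (inside 27 mm wide, 27 mm deep; outside 32 mm high), bright hub 18 mm wide and 6 mm high, then a round steel shank 11 mm thick, from 38 to 72 mm above the origin, to hold it by. Origin: centre of the cup's open rim, at the bottom; z up along the shank; yaw does not matter.
- block_32: Peg block under the 32 mm cutter at the start; fixed. The three look alike: beech, 60x60x18 mm, dowel 9 mm thick, 22 mm high on top. They stand in a row, 72 mm apart along their y (to the robot's left), in any order, on the rack strip. Origin: centre of the underside, 8 mm above the bench; the cutter's rim starts 18 mm above it. z up.
- cutter_44: Loose hole cutter, 44 mm in diameter, about 106 g: dark steel cup, open below (inside 39 mm wide, 27 mm deep; outside 32 mm high), bright hub 18 mm wide and 6 mm high, then a round steel shank 11 mm thick, from 38 to 72 mm above the origin, to hold it by. Origin: centre of the cup's open rim, at the bottom; z up along the shank; yaw does not matter.
- block_44: Peg block under the 44 mm cutter at the start; fixed. The three look alike: beech, 60x60x18 mm, dowel 9 mm thick, 22 mm high on top. They stand in a row, 72 mm apart along their y (to the robot's left), in any order, on the rack strip. Origin: centre of the underside, 8 mm above the bench; the cutter's rim starts 18 mm above it. z up.
- cutter_57: Loose hole cutter, 57 mm in diameter, about 145 g: dark steel cup, open below (inside 52 mm wide, 27 mm deep; outside 32 mm high), bright hub 18 mm wide and 6 mm high, then a round steel shank 11 mm thick, from 38 to 72 mm above the origin, to hold it by. Origin: centre of the cup's open rim, at the bottom; z up along the shank; yaw does not matter.
- block_57: Peg block under the 57 mm cutter at the start; fixed. The three look alike: beech, 60x60x18 mm, dowel 9 mm thick, 22 mm high on top. They stand in a row, 72 mm apart along their y (to the robot's left), in any order, on the rack strip. Origin: centre of the underside, 8 mm above the bench; the cutter's rim starts 18 mm above it. z up.
- rack: Bench rack: fixed plywood strip 84 (x) x 226 (y) x 8 mm that carries the three peg blocks at y = +72, 0, -72 mm, x = 0 (y to the robot's left). Origin: centre of its underside, on the bench; z up.
- case: Fixed base of the case: plywood board 120 (x) x 264 (y) x 10 mm; on it a dark plinth 80x224 mm, 8 mm high, with three round-topped dowel posts 9 mm thick, 22 mm high, at y = +72, 0, -72 mm (y to the robot's left), x = 0. Cutters stand on the plinth, 18 mm above the origin, cups over the posts. Origin: centre of the board's underside, on the bench; z up.
- cover: Loose cover, about 380 g: plywood box, open below, outside 104 (x) x 248 (y) x 91 mm, inside 96x240x86 mm; on top a dark handle bar 18 mm thick (x), 120 long (y), from 91 to 125 mm above the origin. Starts on the bench. In place it rests on the board round the plinth (8 mm play), origin 10 mm above the case's. Cutters not fully down block it. Origin: centre of the lower edge; z up.

How it is judged:
By the outcome, as a careful person would: the job done as asked, in the order asked, and still so for the second after the job is handed in, with the robot touching nothing.
It also fails if it takes over 90 s, if anything falls off the work surface, if the arm or the gripper's body presses on something with over 40 N, if the wrist force passes 120 N, or if a joint passes its speed limit or range.

## Working session

There is one attempt and no reset: what is moved stays moved. The work goes in short steps, Python scripts to look and compute and a tool call to move; the robot and the scene stay as the last step left them, time stands still between calls to the robot, and variables do not carry over. Pictures are saved under pics/ and viewed, at most 14 in all, crops included, and the job is handed in when it is done.

Besides the shell and the picture viewer there is one more tool, called after ">>>" as name(argument=value, ...), one argument or row to a line, values as JSON. arm_command: Moves the arm, as the interface text tells. Its arguments: {"type":"object","properties":{"series":{"type":"array","items":{"type":"number"}}},"required":["series"]}

```bash
ls; mkdir -p pics; python3 - <<'E'
from cell import monitor, viewer
import cv2, numpy as np
for n in("side","top"):
    p,d=viewer.get_image(n); cv2.imwrite(f"pics/{n}0.png",p[:,:,::-1]); np.save(f"{n}0.npy",d)
    m=viewer.camera_model(n); print(n,{k:np.round(v,4).tolist() for k,v in m.items()})
print(monitor.read_state())
E
```

```text
pics
side {'mtx': [[363.5423, 0.0, 252.17], [0.0, 363.5423, 190.2459], [0.0, 0.0, 1.0]], 'dist_coeffs': [-0.1109, 0.0, 0.0, 0.0, 0.0], 'R': [[-0.876, -0.4823, 0.0022], [-0.3267, 0.59, -0.7383], [0.3548, -0.6475, -0.6744]], 't': [493.4452, 242.842, 595.7619]}
top {'mtx': [[360.3808, 0.0, 252.4819], [0.0, 360.3808, 195.8231], [0.0, 0.0, 1.0]], 'dist_coeffs': [-0.0764, 0.0, 0.0, 0.0, 0.0], 'R': [[-0.0224, -0.9997, 0.0125], [-0.9965, 0.0213, -0.0805], [0.0802, -0.0143, -0.9967]], 't': [1.2458, 564.0589, 794.5753]}
{'clock': 0.1, 'qpos': array([ 1.1832322 ,  0.62926126,  0.03845918,  1.51824702, -0.027017  ,
        0.99630921, -0.02001977]), 'qd': array([-1.50287624e-03, -7.03076708e-05,  1.52145856e-03, -1.38321314e-03,
        1.20220246e-03,  2.32112211e-03, -1.21524710e-03]), 'tau': array([ 2.77262530e-03, -5.64538407e+01,  1.23061717e+00, -1.93974119e+01,
        1.13212253e-02,  5.48226977e-03, -1.55745880e-05]), 'eef_pos': array([ 205.38596903, -616.04438991,  190.88313739]), 'tool_rot': array([-3.13988609e+00,  1.14893235e-05,  3.21723920e-01]), 'force': array([-0.57494536, -0.26248053,  0.20903942]), 'torque': array([-0.00548422,  0.02756153,  0.02696084]), 'gripper_force': 0.0, 'width': 85.00552420646632}
```

View pics/top0.png

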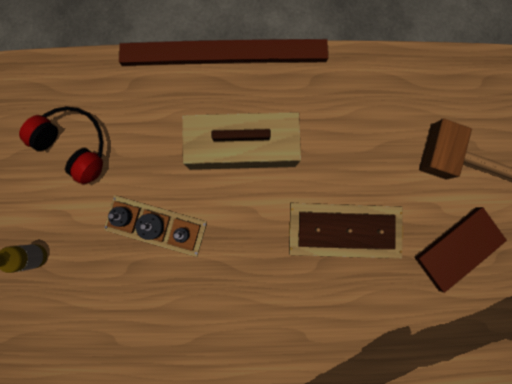

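View pics/side0.png

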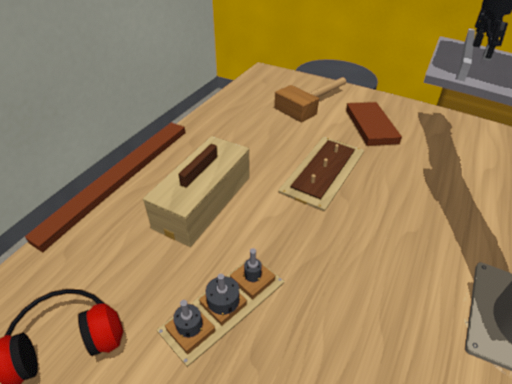

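The top view shows the rack at (157,225) with cutters at (119,216), (150,226) and (181,235). The case is at (346,231) and the cover at (241,140). I'll enlarge these.

```bash
python3 - <<'E'
import cv2, numpy as np
t=cv2.imread("pics/top0.png");s=cv2.imread("pics/side0.png")
def c(im,x,y,w,h,k): return cv2.resize(im[y:y+h,x:x+w],None,fx=k,fy=k,interpolation=cv2.INTER_CUBIC)
def b(im): return np.clip(im.astype(float)*1.6,0,255).astype(np.uint8)
cv2.imwrite("pics/a.png",b(np.vstack([c(t,100,190,133,70,6)[:,:798],c(s,155,240,133,30,6)[:0]])))
cv2.imwrite("pics/b.png",b(c(s,155,240,133,100,6)))
cv2.imwrite("pics/c.png",b(np.vstack([c(t,280,195,130,70,4),c(s,270,130,130,80,4)])))
cv2.imwrite("pics/d.png",b(np.vstack([c(t,175,105,135,68,4),c(s,135,132,135,80,4)])))
E
```

```text
(no output)
```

View pics/a.png

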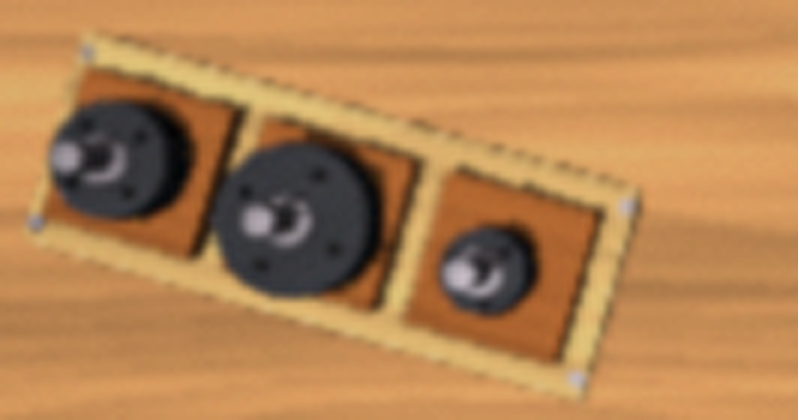

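View pics/b.png

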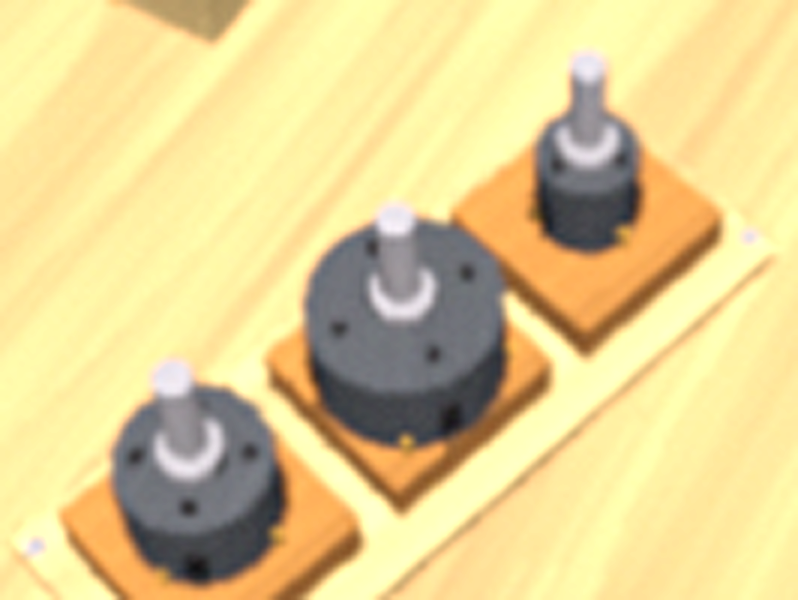

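View pics/c.png

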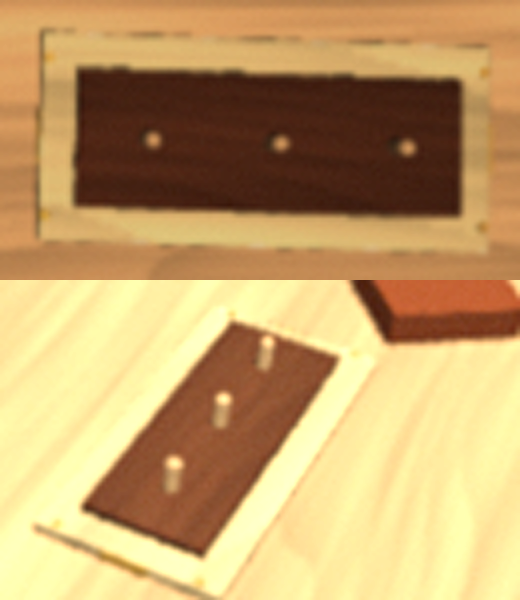

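View pics/d.png

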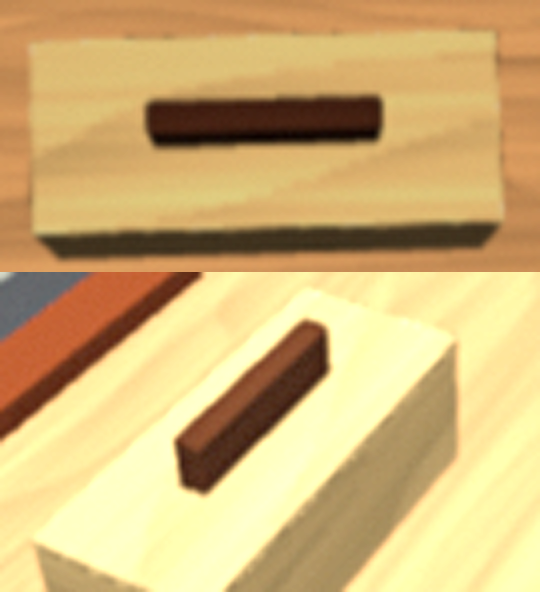

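The left cutter is the 44 mm one, the middle is the 57 and the right is the 32. Next I'll triangulate the points I read off.

```bash
cat >h.py <<'E'
import numpy as np, cv2
from cell import viewer
M={n:viewer.camera_model(n) for n in("side","top")}
def ray(n,p):
    m=M[n]; u=cv2.undistortPoints(np.array([[p]],float),np.array(m["mtx"]),np.array(m["dist_coeffs"]))[0,0]
    R=np.array(m["R"]);t=np.array(m["t"]); d=R.T@np.array([u[0],u[1],1]); return -R.T@t,d/np.linalg.norm(d)
def tri(a,b):
    A=0;B=0;rs=[ray("top",a),ray("side",b)]
    for o,d in rs: P=np.eye(3)-np.outer(d,d);A=A+P;B=B+P@o
    X=np.linalg.solve(A,B); return X,[np.linalg.norm((np.eye(3)-np.outer(d,d))@(X-o)) for o,d in rs]
def atz(n,p,z):
    o,d=ray(n,p); return o+d*(z-o[2])/d[2]
def px(p,off,k): return [(p[0]+.5)/k-.5+off[0],(p[1]+.5)/k-.5+off[1]]
E
python3 - <<'E'
from h import *
np.set_printoptions(precision=1,suppress=True)
def T(lab,A,oa,B,ob,k,z):
    for a,b in zip(A,B):
        a=px(a,oa,k);b=px(b,ob,k);X,r=tri(a,b);print(lab,X,"res %.1f"%r[0],"top@z",atz("top",a,z)[:2],"side@z",atz("side",b,z)[:2])
T("cut",[(66,156),(257,221),(458,273)],(100,190),[(173,374),(396,217),(588,66)],(155,240),6,98)
T("post",[(153,138),(282,142),(408,147)],(280,195),[(174,182),(223,117),(268,61)],(270,130),4,40)
T("han",[(148,101),(381,96),(380,133),(149,137)],(175,105),[(178,166),(305,49),(327,64),(203,178)],(135,132),4,125)
for l,ps,o,k,z in(("rack",[(88,32),(642,187),(585,400),(28,238)],(100,190),6,8),("case",[(42,30),(489,45),(489,252),(38,241)],(280,195),4,10),("plinth",[(77,67),(462,78),(462,215),(75,207)],(280,195),4,18),("covtop",[(28,45),(494,32),(502,222),(33,234)],(175,105),4,91),("handle",[(148,101),(381,96),(380,133),(149,137)],(175,105),4,125)):
    P=np.array([atz("top",px(p,o,k),z)[:2] for p in ps]); v=P[0]+P[3]-P[1]-P[2]
    print(l,P.tolist() and P.mean(0),"yaw deg",np.degrees(np.arctan2(-v[0],v[1])),"len",np.linalg.norm(v)/2)
E
```

```text
cut [523.5 283.4  99.5] res 0.3 top@z [523.2 283.8] side@z [524.5 282.9]
cut [500.1 217.   99.5] res 0.4 top@z [499.7 217.3] side@z [501.1 216.3]
cut [480.9 148.3  98.4] res 0.2 top@z [480.8 148.2] side@z [481.2 148.1]
post [ 485.9 -154.2   38.3] res 0.5 top@z [ 485.5 -154. ] side@z [ 485.8 -151.9]
post [ 482.1 -226.3   39. ] res 0.8 top@z [ 481.4 -226.3] side@z [ 482.4 -224.6]
post [ 477.4 -298.2   38.3] res 0.8 top@z [ 476.7 -297.8] side@z [ 477.5 -295.3]
han [690.3  69.4 124.8] res 0.8 top@z [690.9  69.8] side@z [689.2  69.4]
han [692.5 -47.9 121.2] res 0.3 top@z [691.2 -47.8] side@z [689.5 -43.5]
han [675.6 -46.4 117.6] res 1.9 top@z [672.1 -46.8] side@z [671.5 -37.6]
han [673.1  69.9 124. ] res 0.5 top@z [672.4  69.5] side@z [672.9  70.9]
rack [502.1 214.2] yaw deg -16.791425720018335 len 224.2959012536936
case [ 481.  -226.2] yaw deg -3.1484853867236864 len 263.19911370145104
plinth [ 481.2 -226.2] yaw deg -2.9034890097351167 len 223.99332606086952
covtop [682.1  11.9] yaw deg 0.4102819884972004 len 247.08826427892132
handle [681.6  11.2] yaw deg -0.012257167140289158 len 116.93415557657033
```

```bash
cat >>h.py <<'E'
def plan(pose,wps):
    """pose x,y,z,yawdeg commanded; wps: (x,y,z,yaw,claw[,profile])"""
    pose=np.array(pose,float)
    for w in wps:
        d=np.array(w[:4])-pose; a=np.radians(pose[3]); c,s=np.cos(a),np.sin(a)
        v=np.round([(d[0]*c+d[1]*s)/10,(d[0]*s-d[1]*c)/10,-d[2]/10,-d[3]],2)
        print("claw",w[4],"total",v.tolist()," /5:",np.round(v/5,2).tolist())
        pose[0]+=10*(v[0]*c+v[1]*s);pose[1]+=10*(v[0]*s-v[1]*c);pose[2]-=10*v[2];pose[3]-=v[3]
    print("end",np.round(pose,1))
E
python3 - <<'E'
from h import *
plan((205.6,-616.6,191.7,18.43),[(330,-460,200,48,60),(450,-300,200,73.2,60),(490,-110,200,73.2,60),(505,90,200,73.2,60),(523.4,283.3,180,73.2,60),(523.4,283.3,110,73.2,50),(523.4,283.3,67,73.2,50)])
E
```

```text
claw 60 total [16.75, -10.92, -0.83, -29.57]  /5: [3.35, -2.18, -0.17, -5.91]
claw 60 total [19.92, -1.79, -0.0, -25.2]  /5: [3.98, -0.36, -0.0, -5.04]
claw 60 total [19.35, -1.66, -0.0, -0.0]  /5: [3.87, -0.33, -0.0, -0.0]
claw 60 total [19.58, -4.35, -0.0, -0.0]  /5: [3.92, -0.87, -0.0, -0.0]
claw 60 total [19.04, -3.82, 2.0, -0.0]  /5: [3.81, -0.76, 0.4, -0.0]
claw 50 total [-0.0, -0.0, 7.0, -0.0]  /5: [-0.0, -0.0, 1.4, -0.0]
claw 50 total [-0.0, -0.0, 4.3, -0.0]  /5: [-0.0, -0.0, 0.86, -0.0]
end [523.4 283.3  67.   73.2]
```

>>> arm_command(
  series=[60,3.35,-2.18,-0.17,-5.91,60,6.7,-4.37,-0.33,-11.83,60,10.05,-6.55,-0.5,-17.74,60,13.4,-8.74,-0.66,-23.66,60,16.75,-10.92,-0.83,-29.57],
)

```text
clock: 0.52
eef_pos: [330.6, -458.2, 199.8]
tool_rot: [-3.141, -0.0, 0.843]
force: [0.2, -0.3, 0.1]
width: 51.7
gripper_force: 0.0
```

>>> arm_command(
  series=[60,3.98,-0.36,0,-5.04,60,7.97,-0.72,0,-10.08,60,11.95,-1.07,0,-15.12,60,15.94,-1.43,0,-20.16,60,19.92,-1.79,0,-25.2],
)

```text
clock: 0.93
eef_pos: [450.5, -298.3, 199.9]
tool_rot: [-3.141, 0.0, 1.282]
force: [0.3, 0.1, -0.1]
width: 51.6
gripper_force: 0.0
```

>>> arm_command(
  series=[60,3.87,-0.33,0,0,60,7.74,-0.66,0,0,60,11.61,-1.0,0,0,60,15.48,-1.33,0,0,60,19.35,-1.66,0,0],
)

```text
clock: 1.35
eef_pos: [489.7, -108.2, 199.8]
tool_rot: [-3.141, 0.0, 1.277]
force: [0.0, 0.2, -0.2]
width: 51.3
gripper_force: 0.0
```

>>> arm_command(
  series=[60,3.92,-0.87,0,0,60,7.83,-1.74,0,0,60,11.75,-2.61,0,0,60,15.66,-3.48,0,0,60,19.58,-4.35,0,0],
)

```text
clock: 1.77
eef_pos: [504.5, 91.7, 199.9]
tool_rot: [-3.141, 0.0, 1.277]
force: [1.1, -0.8, 0.5]
width: 51.5
gripper_force: 0.0
```

>>> arm_command(
  series=[50,3.81,-0.76,0.4,0,50,7.62,-1.53,0.8,0,50,11.42,-2.29,1.2,0,50,15.23,-3.06,1.6,0,50,19.04,-3.82,2.0,0],
)

```text
clock: 2.18
eef_pos: [522.9, 285.0, 179.5]
tool_rot: [-3.141, 0.001, 1.278]
force: [-0.0, 0.8, 0.1]
width: 42.7
gripper_force: 0.0
```

>>> arm_command(
  series=[50,0,0,1.5,0,50,0,0,3.5,0,50,0,0,5.5,0,50,0,0,6.7,0,50,0,0,7.0,0],
)

```text
clock: 2.6
eef_pos: [521.5, 282.2, 107.3]
tool_rot: [-3.138, 0.004, 1.278]
force: [-0.2, -0.4, -1.1]
width: 43.0
gripper_force: 0.0
```

```bash
cat > look.py <<'E'
import sys,cv2,numpy as np
from cell import viewer,monitor
# look.py out  tx ty sx sy w h k
o,tx,ty,sx,sy,w,h,k=sys.argv[1],*map(int,sys.argv[2:])
L=[]
for n,x,y in(("top",tx,ty),("side",sx,sy)):
    p,d=viewer.get_image(n); cv2.imwrite(f"pics/{o}_{n}_full.png",p[:,:,::-1])
    L.append(cv2.resize(p[y:y+h,x:x+w,::-1],None,fx=k,fy=k,interpolation=cv2.INTER_CUBIC))
cv2.imwrite(f"pics/{o}.png",np.clip(np.hstack(L)*1.6,0,255).astype(np.uint8))
s=monitor.read_state();print({q:np.round(s[q],3) for q in("clock","eef_pos","tool_rot","force","width")})
E
python3 look.py g1 85 185 150 270 75 75 5
```

```text
{'clock': np.float64(2.7), 'eef_pos': array([522.788, 282.987, 109.249]), 'tool_rot': array([-3.140e+00,  1.000e-03,  1.278e+00]), 'force': array([-0.127, -1.003,  0.637]), 'width': np.float64(42.67)}
```

View pics/g1.png

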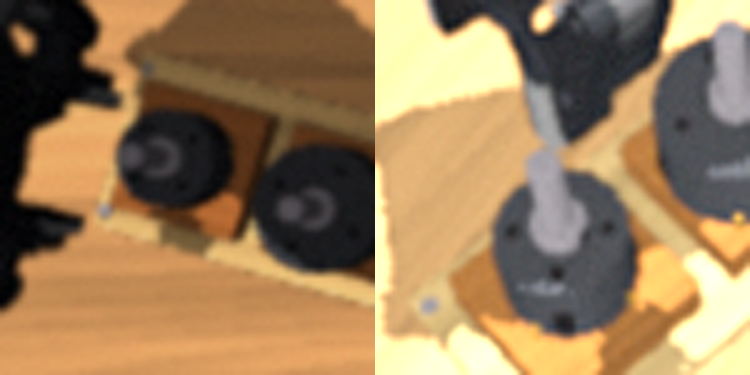

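```bash
python3 - <<'E'
from h import *
for n,o in(("top",(85,185)),("side",(150,270))):
    m=M[n]
    for P in((522.8,283,109),(522.8,283,98)):
        p=cv2.projectPoints(np.array([P],float),cv2.Rodrigues(np.array(m["R"]))[0],np.array(m["t"]),np.array(m["mtx"]),np.array(m["dist_coeffs"]))[0][0,0]; print(n,P,(p-o+.5)*5-.5)
    # pad corners: tool x=(c,s), y=(s,-c)
    a=1.278;c,s=np.cos(a),np.sin(a)
    for i in(-1,1):
      for j in (-1,1):
        P=np.array([522.8+11*i*c+21.5*j*s,283+11*i*s-21.5*j*c,112]);p=cv2.projectPoints(P[None],cv2.Rodrigues(np.array(m["R"]))[0],np.array(m["t"]),np.array(m["mtx"]),np.array(m["dist_coeffs"]))[0][0,0]; print(" pad",i,j,(p-o+.5)*5-.5)
E
```

```text
top (522.8, 283, 109) [121.69895982 155.24833811]
top (522.8, 283, 98) [131.82042333 155.94784885]
 pad -1 -1 [129.06515672 213.66093172]
 pad -1 1 [159.67274225 111.31988402]
 pad 1 -1 [ 78.18880574 198.81978519]
 pad 1 1 [108.88628456  96.73734825]
side (522.8, 283, 109) [168.54449322 144.90301118]
side (522.8, 283, 98) [173.48726036 164.34064469]
 pad -1 -1 [242.62363687 163.80226771]
 pad -1 1 [153.47492953  71.86284414]
 pad 1 -1 [181.85807718 211.14138524]
 pad 1 1 [ 93.61393256 115.52727061]
```

```bash
python3 - <<'E'
import cv2,numpy as np
a=cv2.imread("pics/g1_top_full.png")[160:260,40:170];b=cv2.imread("pics/g1_side_full.png")[200:360,110:250]
f=lambda i,k:cv2.resize(i,None,fx=k,fy=k,interpolation=cv2.INTER_CUBIC)
a=f(a,3);b=f(b,3);H=max(len(a),len(b));a=cv2.copyMakeBorder(a,0,H-len(a),0,0,0);b=cv2.copyMakeBorder(b,0,H-len(b),0,0,0)
cv2.imwrite("pics/g1b.png",np.clip(np.hstack([a,b])*2.2,0,255).astype(np.uint8))
E
```

```text
(no output)
```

View pics/g1b.png

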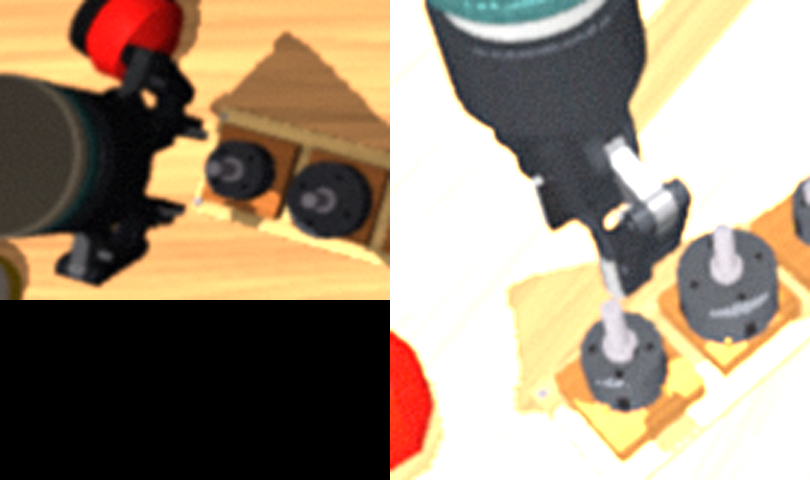

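```bash
cat >>h.py <<'E'
def cloud(n,d,sub=None):
    m=M[n];v,u=np.nonzero(d>0);z=d[v,u]
    q=cv2.undistortPoints(np.stack([u,v],1).astype(float)[:,None],np.array(m["mtx"]),np.array(m["dist_coeffs"]))[:,0]
    X=np.c_[q*z[:,None],z]; return (X-np.array(m["t"]))@np.array(m["R"])
E
python3 - <<'E'
from h import *
np.set_printoptions(precision=1,suppress=True)
a=1.278;c,s=np.cos(a),np.sin(a)
for n in("top","side"):
    p,d=viewer.get_image(n);X=cloud(n,d)-[522.8,283,0]
    L=np.c_[X[:,0]*c+X[:,1]*s,X[:,0]*s-X[:,1]*c,X[:,2]]
    for z0 in range(92,190,8):
        k=(abs(L[:,0])<40)&(abs(L[:,1])<70)&(L[:,2]>z0)&(L[:,2]<=z0+8)
        for sg in(-1,1):
            q=L[k&(L[:,1]*sg>0)]
            if len(q): print(n,z0,sg,len(q),"x",q[:,0].min(),q[:,0].max(),"y",q[:,1].min(),q[:,1].max())
    k=(np.hypot(L[:,0],L[:,1])<9)&(L[:,2]>92)&(L[:,2]<104);print("shank top",np.median(L[k],0))
E
```

```text
top 92 -1 10 x -4.873974324476686 4.001386008933171 y -4.976780744583733 -0.5109061259477761
top 92 1 16 x -4.7305034530291135 5.353530443141951 y 0.217484354755838 5.633145172534555
top 100 -1 1 x 2.4473814052716643 2.4473814052716643 y -3.3316432594075556 -3.3316432594075556
top 148 -1 6 x -7.809869475648878 8.75142927829156 y -29.377661632769986 -22.088126341003008
top 148 1 1 x -6.39202715758926 -6.39202715758926 y 27.589668212035814 27.589668212035814
top 156 -1 12 x -9.503878186439998 9.00990282368601 y -34.108989401707014 -22.31717459292375
top 156 1 9 x -10.134923526907976 -5.2057256051435115 y 22.381697056950692 34.64137688865279
top 164 -1 18 x -9.475869587203679 8.932582496262327 y -35.296252979806866 -22.097404607865116
top 164 1 14 x -9.6518024082901 -4.49147342400585 y 21.690989179570096 34.326952243612226
top 172 -1 9 x -9.296987739312566 2.3894096270929372 y -35.218149276862476 -22.27844075357908
top 172 1 15 x -9.91735319170498 -1.4432158235815642 y 21.21452640766031 34.737428880427586
top 180 -1 10 x -10.440847208176919 -4.800706658064262 y -28.34383051848004 -22.05
[... 1055 characters left out ...]
 -20.25954908828266
side 164 1 30 x -7.392605790001146 12.983113612514463 y 21.115841756193237 28.06740626467888
side 172 -1 20 x 7.85853679041843 12.545165341730115 y -33.46034587699753 -20.617809514806346
side 172 1 31 x 3.8322293077983205 13.48357928220661 y 21.392508804571747 28.88143050627372
side 180 -1 12 x 8.594195163787672 12.868186624033346 y -29.030324792003352 -22.341258144382742
side 180 1 31 x 4.3873143708443525 13.101520384974283 y 21.274762002963268 27.428682865784104
side 188 -1 8 x 10.965742673131345 15.459425439470442 y -34.124530069514094 -23.72030744467059
side 188 1 34 x 4.886376048860292 15.65763071307128 y 21.40555338542954 30.47110431980106
shank top [ 1.7 -0.3 97.6]
```

Depth shows the fingers aligned with the shank in x and y, but their ends are at z≈149, while the reported TCP is 109. I'll go down partway and check this again before trusting it.

>>> arm_command(
  series=[50,0,0,1.0,0,50,0,0,2.0,0,50,0,0,3.0,0,50,0,0,3.8,0,50,0,0,4.0,0],
)

```text
clock: 3.22
eef_pos: [522.1, 282.5, 68.0]
tool_rot: [-3.139, 0.002, 1.278]
force: [0.3, 0.8, 0.4]
width: 42.7
gripper_force: 0.0
```

```bash
cat >fing.py <<'E'
from h import *
from cell import monitor
np.set_printoptions(precision=1,suppress=True)
for n in("top","side"):
    p,d=viewer.get_image(n);S=monitor.read_state();E=S["eef_pos"];a=S["tool_rot"][2];c,s=np.cos(a),np.sin(a);X=cloud(n,d)-[E[0],E[1],0]
    L=np.c_[X[:,0]*c+X[:,1]*s,X[:,0]*s-X[:,1]*c,X[:,2]]
    h=S["width"]/2
    for sg in(-1,1):
        k=(abs(L[:,0])<14)&(L[:,1]*sg>h-3)&(L[:,1]*sg<h+14)&(L[:,2]>60)&(L[:,2]<230); z=np.sort(L[k,2])
        hist=np.histogram(z,np.arange(60,231,8))[0];print(n,sg,"hist from 60 step 8",hist, "y in",(L[k&(L[:,2]<z[min(60,len(z)-1)]+0),1]*sg).min() if len(z) else 0)
print(E,S["width"],S["force"],S["clock"])
E
python3 fing.py
```

```text
top -1 hist from 60 step 8 [ 1  0  0  0  0  0  6 13 14 10  9  6 18  3  4  2  0  0  1  0  0] y in 20.70168808887538
top 1 hist from 60 step 8 [ 2  0  0  0  0  0  3  9 13  7  6 11 40  6 13  7  4 11  8  8  3] y in 19.049090605054776
side -1 hist from 60 step 8 [ 0  0  0  0  0  0  8 32 26 19  6 10 45 25 85 23 12 22 23 25 32] y in 22.432868338475647
side 1 hist from 60 step 8 [ 0  0  0  0  0  0 19 24 23 24 28 13 11  6  0  0  0  0  0  0  0] y in 20.89087891380555
[522.8 283.   69. ] 42.74001141007227 [0.3 0.1 0.4] 3.3167
```

>>> arm_command(
  series=[50,0,0,0.8,0,50,0,0,1.6,0,50,0,0,2.4,0,50,0,0,3.0,0,50,0,0,3.2,0],
)

```text
clock: 3.73
eef_pos: [522.5, 282.9, 36.6]
tool_rot: [-3.14, 0.002, 1.278]
force: [1.1, 0.1, 0.4]
width: 42.5
gripper_force: 0.0
```

```bash
python3 fing.py; python3 - <<'E'
from h import *
np.set_printoptions(precision=1,suppress=True)
from cell import monitor
for n in("top","side"):
    p,d=viewer.get_image(n);X=cloud(n,d)
    k=(np.hypot(X[:,0]-523,X[:,1]-283)<50)&(X[:,2]>66)&(X[:,2]<84);E=monitor.read_state()["eef_pos"];a=1.278;c,s=np.cos(a),np.sin(a)
    x,y=(X[k,:2]-E[:2]).T;print(n,np.c_[x*c+y*s,x*s-y*c,X[k,2]][::3])
E
```

```text
top -1 hist from 60 step 8 [ 0  0  5 10 12  8  5  9 15  4  2  3  1  0  0  0  0  0  0  0  0] y in 21.892234730415943
top 1 hist from 60 step 8 [ 0  0  1  7 11  4  5  3 32  9 11  8  1  7  7  5  4  1  1  2  2] y in 21.465992606202796
side -1 hist from 60 step 8 [ 0  0  6 24 22 11  6  9 48 21 58 39  9 19 22 25 24 14 28 34 37] y in 20.59871182933545
side 1 hist from 60 step 8 [ 0  0 13 24 20 21 22 11  9  4  0  0  0  0  0  0  0  0  0  0  0] y in 21.015207143654894
[522.9 283.1  37.3] 42.619867649474564 [-0.1 -0.7  0.9] 3.8333
top [[ -8.6  26.   82.2]
 [ -2.6   4.9  73.1]
 [ -5.2   1.   82.6]
 [ -5.6  -1.   76.2]
 [ -4.9  -3.3  72.4]
 [ -0.3 -22.2  80.7]]
side [[ -8.8  22.2  82.7]
 [  6.8  21.4  83.9]
 [ 11.2  23.3  83.7]
 [ 11.7  23.4  81.2]
 [  5.6   1.4  77.9]
 [  5.8   1.9  74.5]
 [  5.7  -0.4  74.3]
 [  5.2  -1.9  72.5]
 [  4.6  -3.2  70.5]
 [  8.5 -27.5  80.8]]
```

>>> arm_command(
  series=[50,0,0,0.3,0,50,0,0,0.5,0,0,0,0,0.5,0,0,0,0,0.5,0,0,0,0,0.5,0],
)

```text
clock: 4.35
eef_pos: [523.4, 283.4, 33.2]
tool_rot: [3.141, -0.0, 1.278]
force: [0.7, 0.1, 0.8]
width: 9.2
gripper_force: 58.5
```

>>> arm_command(
  series=[0,0,0,0,0,0,0,0,0,0,0,0,0,0,0,0,0,0,0,0,0,0,0,0,0],
)

```text
clock: 4.77
eef_pos: [523.4, 283.4, 33.1]
tool_rot: [3.141, -0.0, 1.278]
force: [-1.0, -0.6, 1.7]
width: 9.1
gripper_force: 58.5
```

```bash
python3 fing.py
```

```text
top -1 hist from 60 step 8 [ 8  2  9 11 18  6 11 13  1  1  0  0  0  0  0  0  0  0  0  0  0] y in 1.4571702646476379
top 1 hist from 60 step 8 [ 6  0  7  5 14  7  5 11  2  0  1  0  0  0  0  0  0  0  0  0  0] y in 1.5622737653849246
side -1 hist from 60 step 8 [16  3 15 16 17  9  4 27 38 21 18  2  5  3  6  0  0  0  0  0  0] y in 4.536014344972562
side 1 hist from 60 step 8 [ 4  2 13 10 11 11  7  7  6  3  0  0  0  0  0  0  0  0  0  0  0] y in 2.2936061744679836
[523.5 283.4  33.2] 8.933721996528025 [-0.3 -0.1  1.5] 4.8667
```

```bash
python3 - <<'E'
from h import *
plan((523.4,283.3,33,73.2),[(523.4,283.3,140,73.2,0),(515,170,140,73.2,0),(498,0,140,73.2,0),(485.5,-154.3,140,73.2,0),(485.5,-154.3,50,73.2,0),(485.5,-154.3,26,73.2,0)])
E
```

```text
claw 0 total [0.0, 0.0, -10.7, -0.0]  /5: [0.0, 0.0, -2.14, -0.0]
claw 0 total [-11.09, 2.47, -0.0, -0.0]  /5: [-2.22, 0.49, -0.0, -0.0]
claw 0 total [-16.77, 3.29, -0.0, -0.0]  /5: [-3.35, 0.66, -0.0, -0.0]
claw 0 total [-15.13, 3.26, -0.0, -0.0]  /5: [-3.03, 0.65, -0.0, -0.0]
claw 0 total [0.0, -0.0, 9.0, -0.0]  /5: [0.0, -0.0, 1.8, -0.0]
claw 0 total [0.0, -0.0, 2.4, -0.0]  /5: [0.0, -0.0, 0.48, -0.0]
end [ 485.5 -154.3   26.    73.2]
```

>>> arm_command(
  series=[0,0,0,-1,0,0,0,0,-3.5,0,0,0,0,-6.5,0,0,0,0,-9.5,0,0,0,0,-10.7,0],
)

```text
clock: 5.28
eef_pos: [525.0, 284.6, 144.4]
tool_rot: [3.138, -0.004, 1.278]
force: [0.7, 0.8, 0.0]
width: 8.7
gripper_force: 58.5
```

>>> arm_command(
  series=[0,-1.0,0.22,0,0,0,-3.0,0.66,0,0,0,-5.6,1.25,0,0,0,-8.3,1.85,0,0,0,-11.09,2.47,0,0],
)

```text
clock: 5.7
eef_pos: [513.4, 167.7, 138.9]
tool_rot: [-3.14, 0.002, 1.278]
force: [0.5, 0.6, -1.1]
width: 8.4
gripper_force: 58.5
```

>>> arm_command(
  series=[0,-3.35,0.66,0,0,0,-6.7,1.32,0,0,0,-10.05,1.97,0,0,0,-13.4,2.63,0,0,0,-16.77,3.29,0,0],
)

```text
clock: 6.12
eef_pos: [495.9, -2.5, 139.1]
tool_rot: [-3.139, 0.001, 1.277]
force: [0.6, -0.1, -0.2]
width: 8.9
gripper_force: 58.5
```

>>> arm_command(
  series=[0,-3.9,0.84,0,0,0,-7.8,1.68,0,0,0,-11.5,2.48,0,0,0,-14.2,3.06,0,0,0,-15.13,3.26,0,0],
)

```text
clock: 6.53
eef_pos: [482.3, -160.8, 138.8]
tool_rot: [-3.139, 0.003, 1.27]
force: [-0.8, -0.4, -0.9]
width: 8.4
gripper_force: 58.5
```

>>> arm_command(
  series=[0,0,0,1.0,0,0,0,0,3.0,0,0,0,0,4.5,0,0,0,0,5.7,0,0,0,0,6.0,0],
)

```text
clock: 6.95
eef_pos: [483.2, -151.5, 77.3]
tool_rot: [-3.136, -0.001, 1.281]
force: [-0.5, -0.2, -1.4]
width: 8.7
gripper_force: 58.6
```

```bash
cat >cup.py <<'E'
# cup.py x y zlo zhi : dark cup outline points near x,y, circle fit
from h import *
import sys
from cell import monitor
from scipy.optimize import least_squares
x,y,lo,hi,r=map(float,sys.argv[1:]);np.set_printoptions(precision=1,suppress=True)
P=[]
for n in("top","side"):
    p,d=viewer.get_image(n);X=cloud(n,d);k=(np.hypot(X[:,0]-x,X[:,1]-y)<r+8)&(X[:,2]>lo)&(X[:,2]<hi)
    print(n,k.sum(),"z",np.percentile(X[k,2],[2,50,98]) if k.any() else 0)
    k&=np.hypot(X[:,0]-x,X[:,1]-y)>r*.6
    if k.sum()>5: f=least_squares(lambda q:np.hypot(X[k,0]-q[0],X[k,1]-q[1])-r,[x,y],loss="soft_l1");print("  fit",f.x)
S=monitor.read_state();print(S["eef_pos"],S["force"],S["clock"])
E
python3 cup.py 485.5 -154.3 74 102 22
```

```text
top 92 z [ 75.9  99.3 102. ]
  fit [ 483.2 -152.2]
side 236 z [ 74.5  90.4 102. ]
  fit [ 485.4 -151.2]
[ 484.4 -152.3   78.8] [ 0.1 -0.6 -1.1] 7.05
```

>>> arm_command(
  series=[0,0,0,1.0,0,0,0,0,2.0,0,0,0,0,2.6,0,0,0,0,2.6,0,0,0,0,2.6,0],
)

```text
clock: 7.47
eef_pos: [485.2, -154.1, 53.6]
tool_rot: [-3.141, 0.0, 1.278]
force: [-0.2, -0.4, -1.3]
width: 8.8
gripper_force: 58.6
```

```bash
python3 cup.py 485.5 -154.3 50 74 22; python3 - <<'E'
from h import *
np.set_printoptions(precision=1,suppress=True)
for n in("top","side"):
    d=np.load(n+"0.npy");X=cloud(n,d)
    for c in((485.5,-154.3),(481.5,-226.2),(477.6,-298.1)):
        k=(np.hypot(X[:,0]-c[0],X[:,1]-c[1])<14)&(X[:,2]>32)&(X[:,2]<45);print(n,k.sum(),X[k].mean(0))
    k=(X[:,2]>95)&(X[:,2]<101)&(X[:,0]<540)&(X[:,0]>460)&(X[:,1]>130)
    for c in((523.4,283.3),(500,217.1),(480.9,148.2)):
        q=k&(np.hypot(X[:,0]-c[0],X[:,1]-c[1])<14);print(" shank",n,X[q].mean(0))
E
```

```text
top 36 z [51.4 62.8 72. ]
  fit [ 484.7 -153.6]
side 155 z [50.9 62.  73.4]
  fit [ 486.5 -154.1]
[ 485.8 -154.3   54.2] [-0.6 -0.  -1.3] 7.5667
top 14 [ 485.1 -153.5   38.6]
top 15 [ 480.6 -224.4   37.8]
top 15 [ 476.4 -297.6   37.5]
 shank top [523.1 283.3  97.5]
 shank top [500.4 216.3  97.8]
 shank top [480.7 148.3  98. ]
side 14 [ 486.8 -151.8   36.2]
side 9 [ 482.7 -224.    36.8]
side 12 [ 477.7 -296.    37.5]
 shank side [523.6 284.   97.7]
 shank side [500.7 217.1  97.9]
 shank side [480.9 148.7  97.1]
```

>>> arm_command(
  series=[0,0,0.05,1.0,0,0,0,0.05,2.0,0,0,0,0.05,2.7,0,0,0,0.05,2.85,0,0,0,0.05,2.85,0],
)

```text
clock: 7.98
eef_pos: [485.5, -154.4, 25.1]
tool_rot: [-3.14, 0.001, 1.278]
force: [-1.5, -0.8, 3.2]
width: 9.1
gripper_force: 59.2
```

>>> arm_command(
  series=[20,0,0,0,0,35,0,0,0,0,50,0,0,0,0,50,0,0,0,0,50,0,0,-0.3,0],
)

```text
clock: 8.4
eef_pos: [485.6, -154.3, 28.1]
tool_rot: [-3.141, 0.0, 1.278]
force: [-0.6, 0.3, 0.1]
width: 42.8
gripper_force: 0.0
```

```bash
python3 cup.py 485.5 -154.3 22 50 22;python3 - <<'E'
from h import *
# shank model check: next shank (57) from case post 1 pose
plan((485.5,-154.5,28.5,73.2),[(485.5,-154.5,140,73.2,50),(490,30,140,73.2,50),(500.5,216.8,140,73.2,50),(500.5,216.8,33,73.2,50)])
plan((500.5,216.8,33,73.2),[(500.5,216.8,140,73.2,0),(497,60,140,73.2,0),(490,-90,140,73.2,0),(481.5,-225.8,140,73.2,0),(481.5,-225.8,54,73.2,0)])
E
```

```text
top 76 z [23.8 46.9 49.9]
  fit [ 485.2 -154.9]
side 240 z [22.9 41.3 49.8]
  fit [ 486.5 -154.5]
[ 486.2 -154.5   28.8] [ 0.8 -0.9 -0.2] 8.5
claw 50 total [0.0, 0.0, -11.15, -0.0]  /5: [0.0, 0.0, -2.23, -0.0]
claw 50 total [17.79, -4.9, -0.0, -0.0]  /5: [3.56, -0.98, -0.0, -0.0]
claw 50 total [18.19, -4.4, -0.0, -0.0]  /5: [3.64, -0.88, -0.0, -0.0]
claw 50 total [-0.0, 0.0, 10.7, -0.0]  /5: [-0.0, 0.0, 2.14, -0.0]
end [500.5 216.8  33.   73.2]
claw 0 total [0.0, 0.0, -10.7, -0.0]  /5: [0.0, 0.0, -2.14, -0.0]
claw 0 total [-15.11, 4.2, -0.0, -0.0]  /5: [-3.02, 0.84, -0.0, -0.0]
claw 0 total [-14.56, 3.66, -0.0, -0.0]  /5: [-2.91, 0.73, -0.0, -0.0]
claw 0 total [-13.25, 3.11, -0.0, -0.0]  /5: [-2.65, 0.62, -0.0, -0.0]
claw 0 total [-0.0, 0.0, 8.6, -0.0]  /5: [-0.0, 0.0, 1.72, -0.0]
end [ 481.5 -225.8   54.    73.2]
```

The first cutter is seated and centred. The 57 is next.

>>> arm_command(
  series=[50,0,0,-2,0,50,0,0,-5,0,50,0,0,-8,0,50,0,0,-10.5,0,50,0,0,-11.15,0],
)

```text
clock: 8.92
eef_pos: [488.5, -155.0, 143.8]
tool_rot: [3.135, -0.0, 1.278]
force: [-0.2, 0.3, -0.0]
width: 43.0
gripper_force: 0.0
```

>>> arm_command(
  series=[50,3.0,-0.83,0,0,50,6.7,-1.85,0,0,50,10.4,-2.86,0,0,50,14.1,-3.88,0,0,50,17.79,-4.9,0,0],
)

```text
clock: 9.33
eef_pos: [489.9, 31.5, 139.7]
tool_rot: [-3.141, 0.0, 1.277]
force: [1.8, -0.4, -0.3]
width: 42.9
gripper_force: 0.0
```

>>> arm_command(
  series=[50,4.0,-0.97,0,0,50,8.0,-1.94,0,0,50,12.0,-2.9,0,0,50,16.0,-3.87,0,0,50,18.19,-4.4,0,0],
)

```text
clock: 9.75
eef_pos: [500.1, 223.1, 139.8]
tool_rot: [-3.141, -0.003, 1.283]
force: [0.3, -0.0, -0.1]
width: 42.8
gripper_force: 0.0
```

>>> arm_command(
  series=[50,0,0,0,0,50,0,0,1,0,50,0,0,2.5,0,50,0,0,3.0,0,50,0,0,3.0,0],
)

```text
clock: 10.17
eef_pos: [499.5, 214.1, 108.0]
tool_rot: [-3.139, 0.004, 1.275]
force: [0.0, -0.3, 0.5]
width: 42.7
gripper_force: 0.0
```

```bash
python3 fing.py
```

```text
top -1 hist from 60 step 8 [ 6  0  0  0  0  0  0  0  0  0  0  4 11  8  9  6  6  5  3  1  0] y in 18.86280066589065
top 1 hist from 60 step 8 [ 6  0  0  0  0  0  0  0  0  0  0  2  8 12  6  4  7 37  5 13 10] y in 20.45990024735368
side -1 hist from 60 step 8 [  0   0   0   0   0   0   0   0   0   0   0   7  40  46  34  30  13  78
  29 101  45] y in 19.993060386358643
side 1 hist from 60 step 8 [ 0  0  0  0  0  0  0  0  0  0  0 28 47 52 45 60 43 42 11  1  0] y in 20.28510102436015
[500.8 215.5 109.7] 42.531215443884825 [ 0.7 -0.2 -0.2] 10.2667
```

Same height relation here, so I'll descend 77 mm in total and grip.

>>> arm_command(
  series=[50,0,0,2,0,50,0,0,4,0,50,0,0,6,0,50,0,0,7,0,50,0,0,7.2,0],
)

```text
clock: 10.68
eef_pos: [500.1, 215.9, 36.8]
tool_rot: [-3.14, 0.002, 1.277]
force: [-0.1, -0.2, 0.3]
width: 42.5
gripper_force: 0.0
```

>>> arm_command(
  series=[50,0,0,0.3,0,50,0,0,0.5,0,0,0,0,0.5,0,0,0,0,0.5,0,0,0,0,0.5,0],
)

```text
clock: 11.1
eef_pos: [501.3, 217.1, 33.7]
tool_rot: [3.141, -0.001, 1.278]
force: [-0.1, 0.4, 1.5]
width: 8.8
gripper_force: 58.6
```

>>> arm_command(
  series=[0,0,0,0,0,0,0,0,0,0,0,0,0,-1,0,0,0,0,-3,0,0,0,0,-5,0],
)

```text
clock: 11.52
eef_pos: [499.9, 216.4, 83.3]
tool_rot: [-3.14, 0.002, 1.278]
force: [-0.1, -0.2, -0.9]
width: 9.0
gripper_force: 58.5
```

>>> arm_command(
  series=[0,0,0,-2,0,0,0,0,-4,0,0,0,0,-5.5,0,0,0,0,-5.7,0,0,0,0,-5.7,0],
)

```text
clock: 11.93
eef_pos: [501.4, 217.0, 141.0]
tool_rot: [3.14, -0.001, 1.278]
force: [-0.0, 0.3, -1.6]
width: 8.5
gripper_force: 58.6
```

>>> arm_command(
  series=[0,-1.5,0.42,0,0,0,-4.5,1.25,0,0,0,-8.0,2.22,0,0,0,-11.5,3.2,0,0,0,-15.11,4.2,0,0],
)

```text
clock: 12.35
eef_pos: [496.0, 58.7, 138.7]
tool_rot: [-3.139, 0.001, 1.279]
force: [1.2, -0.2, -2.4]
width: 9.0
gripper_force: 58.5
```

>>> arm_command(
  series=[0,-3.0,0.75,0,0,0,-6.0,1.5,0,0,0,-9.0,2.26,0,0,0,-12.0,3.02,0,0,0,-14.56,3.66,0,0],
)

```text
clock: 12.77
eef_pos: [488.7, -92.3, 138.7]
tool_rot: [-3.139, 0.001, 1.276]
force: [0.4, 0.3, -1.8]
width: 9.0
gripper_force: 58.5
```

>>> arm_command(
  series=[0,-3.0,0.7,0,0,0,-6.5,1.53,0,0,0,-10,2.35,0,0,0,-12.4,2.91,0,0,0,-13.25,3.11,0,0],
)

```text
clock: 13.18
eef_pos: [479.6, -231.0, 138.4]
tool_rot: [-3.139, 0.002, 1.271]
force: [0.2, -0.2, -2.1]
width: 9.0
gripper_force: 58.5
```

>>> arm_command(
  series=[0,0,0,0,0,0,0,0,2.5,0,0,0,0,5.5,0,0,0,0,8.0,0,0,0,0,8.6,0],
)

```text
clock: 13.6
eef_pos: [479.0, -222.1, 50.3]
tool_rot: [-3.134, -0.002, 1.281]
force: [-0.7, -0.0, -1.0]
width: 8.5
gripper_force: 58.7
```

>>> arm_command(
  series=[0,0,0,0,0,0,0,0,0,0,0,0,0,0,0,0,0,0,0,0,0,0,0,0,0],
)

```text
clock: 14.02
eef_pos: [482.8, -226.0, 55.3]
tool_rot: [3.139, 0.0, 1.278]
force: [-0.2, -0.3, -1.4]
width: 9.0
gripper_force: 58.7
```

```bash
python3 cup.py 481.5 -225.8 52 74 28.5
```

```text
top 60 z [52.6 62.8 73.1]
  fit [ 481.  -226.1]
side 176 z [52.5 63.7 73.5]
  fit [ 483.9 -226.4]
[ 482.4 -226.    54.9] [ 0.4 -0.1 -1.8] 14.1167
```

>>> arm_command(
  series=[0,0,-0.05,1.0,0,0,0,-0.05,2.0,0,0,0,-0.05,2.7,0,0,0,-0.05,2.85,0,0,0,-0.05,2.85,0],
)

```text
clock: 14.53
eef_pos: [480.8, -225.2, 24.6]
tool_rot: [-3.14, -0.0, 1.278]
force: [0.2, -0.1, -1.9]
width: 8.3
gripper_force: 61.2
```

>>> arm_command(
  series=[0,0,0,0,0,20,0,0,0,0,35,0,0,0,0,50,0,0,0,0,50,0,0,-0.3,0],
)

```text
clock: 14.95
eef_pos: [481.2, -225.5, 28.3]
tool_rot: [-3.141, -0.0, 1.278]
force: [-0.2, 0.3, 0.4]
width: 42.7
gripper_force: 0.0
```

```bash
python3 cup.py 481.5 -225.8 22 50.5 28.5;python3 - <<'E'
from h import *
plan((481,-225.6,28.5,73.2),[(481,-225.6,140,73.2,50),(476,-40,140,73.2,50),(480.9,148.4,140,73.2,50),(480.9,148.4,33,73.2,50)])
plan((480.9,148.4,33,73.2),[(480.9,148.4,140,73.2,0),(483,-10,140,73.2,0),(481,-170,140,73.2,0),(477.3,-297.7,140,73.2,0),(477.3,-297.7,54,73.2,0)])
E
```

```text
top 215 z [24.7 48.9 50.5]
  fit [ 478.8 -228. ]
side 313 z [23.8 47.8 50.4]
  fit [ 482.  -226.2]
[ 481.8 -225.7   29. ] [ 1.4  0.3 -0.3] 15.05
claw 50 total [0.0, 0.0, -11.15, -0.0]  /5: [0.0, 0.0, -2.23, -0.0]
claw 50 total [17.62, -5.84, -0.0, -0.0]  /5: [3.52, -1.17, -0.0, -0.0]
claw 50 total [18.18, -4.98, -0.0, -0.0]  /5: [3.64, -1.0, -0.0, -0.0]
claw 50 total [0.0, 0.0, 10.7, -0.0]  /5: [0.0, 0.0, 2.14, -0.0]
end [480.9 148.4  33.   73.2]
claw 0 total [0.0, 0.0, -10.7, -0.0]  /5: [0.0, 0.0, -2.14, -0.0]
claw 0 total [-15.1, 4.78, -0.0, -0.0]  /5: [-3.02, 0.96, -0.0, -0.0]
claw 0 total [-15.38, 4.43, -0.0, -0.0]  /5: [-3.08, 0.89, -0.0, -0.0]
claw 0 total [-12.33, 3.34, -0.0, -0.0]  /5: [-2.47, 0.67, -0.0, -0.0]
claw 0 total [-0.0, -0.0, 8.6, -0.0]  /5: [-0.0, -0.0, 1.72, -0.0]
end [ 477.3 -297.7   54.    73.2]
```

>>> arm_command(
  series=[50,0,0,-2,0,50,0,0,-5,0,50,0,0,-8,0,50,0,0,-10.5,0,50,0,0,-11.15,0],
)

```text
clock: 15.47
eef_pos: [484.0, -226.4, 144.0]
tool_rot: [3.135, 0.001, 1.278]
force: [0.3, -0.5, -0.1]
width: 43.0
gripper_force: 0.0
```

>>> arm_command(
  series=[50,3.0,-1.0,0,0,50,6.7,-2.22,0,0,50,10.4,-3.45,0,0,50,14.0,-4.64,0,0,50,17.62,-5.84,0,0],
)

```text
clock: 15.88
eef_pos: [475.8, -38.5, 139.8]
tool_rot: [-3.141, 0.0, 1.277]
force: [0.9, 0.5, 0.2]
width: 43.1
gripper_force: 0.0
```

>>> arm_command(
  series=[50,4.0,-1.1,0,0,50,8.0,-2.2,0,0,50,12.0,-3.29,0,0,50,16.0,-4.38,0,0,50,18.18,-4.98,0,0],
)

```text
clock: 16.3
eef_pos: [480.7, 154.4, 140.0]
tool_rot: [-3.141, -0.003, 1.283]
force: [0.4, 0.8, 0.3]
width: 42.8
gripper_force: 0.0
```

>>> arm_command(
  series=[50,0,0,0,0,50,0,0,1.5,0,50,0,0,3,0,50,0,0,4.0,0,50,0,0,4.0,0],
)

```text
clock: 16.72
eef_pos: [479.6, 147.0, 98.0]
tool_rot: [-3.138, 0.003, 1.277]
force: [-0.6, 0.5, -0.1]
width: 42.5
gripper_force: 0.0
```

>>> arm_command(
  series=[50,0,0,1.5,0,50,0,0,3,0,50,0,0,5,0,50,0,0,6.2,0,50,0,0,6.5,0],
)

```text
clock: 17.13
eef_pos: [480.3, 147.4, 33.6]
tool_rot: [-3.139, 0.002, 1.277]
force: [-0.0, -0.5, 0.3]
width: 42.8
gripper_force: 0.0
```

>>> arm_command(
  series=[50,0,0,0.2,0,50,0,0,0.2,0,0,0,0,0.2,0,0,0,0,0.2,0,0,0,0,0.2,0],
)

```text
clock: 17.55
eef_pos: [482.0, 148.6, 33.9]
tool_rot: [3.14, -0.001, 1.278]
force: [-0.4, -0.4, 4.2]
width: 8.9
gripper_force: 58.6
```

>>> arm_command(
  series=[0,0,0,0,0,0,0,0,0,0,0,0,0,-1,0,0,0,0,-3,0,0,0,0,-5,0],
)

```text
clock: 17.97
eef_pos: [480.4, 148.2, 83.6]
tool_rot: [-3.14, 0.001, 1.278]
force: [0.1, -0.6, -0.6]
width: 8.9
gripper_force: 58.5
```

>>> arm_command(
  series=[0,0,0,-2,0,0,0,0,-4,0,0,0,0,-5.5,0,0,0,0,-5.7,0,0,0,0,-5.7,0],
)

```text
clock: 18.38
eef_pos: [481.8, 148.5, 141.1]
tool_rot: [3.14, -0.001, 1.277]
force: [0.1, -0.2, -0.8]
width: 8.8
gripper_force: 58.5
```

>>> arm_command(
  series=[0,-1.5,0.47,0,0,0,-4.5,1.42,0,0,0,-8.0,2.53,0,0,0,-11.5,3.64,0,0,0,-15.1,4.78,0,0],
)

```text
clock: 18.8
eef_pos: [482.1, -11.2, 138.9]
tool_rot: [-3.139, 0.001, 1.279]
force: [1.0, 0.4, -0.7]
width: 8.7
gripper_force: 58.5
```

>>> arm_command(
  series=[0,-3.1,0.89,0,0,0,-6.2,1.79,0,0,0,-9.3,2.68,0,0,0,-12.4,3.57,0,0,0,-15.38,4.43,0,0],
)

```text
clock: 19.22
eef_pos: [479.9, -171.5, 138.7]
tool_rot: [-3.139, 0.0, 1.277]
force: [-0.2, -0.7, -1.2]
width: 9.1
gripper_force: 58.5
```

>>> arm_command(
  series=[0,-3.0,0.81,0,0,0,-6.2,1.68,0,0,0,-9.4,2.55,0,0,0,-11.5,3.11,0,0,0,-12.33,3.34,0,0],
)

```text
clock: 19.63
eef_pos: [475.6, -302.0, 138.4]
tool_rot: [-3.139, 0.002, 1.272]
force: [0.9, -0.2, -1.0]
width: 8.3
gripper_force: 58.5
```

>>> arm_command(
  series=[0,0,0,0,0,0,0,0,2.5,0,0,0,0,5.5,0,0,0,0,8.0,0,0,0,0,8.6,0],
)

```text
clock: 20.05
eef_pos: [475.2, -293.3, 50.2]
tool_rot: [-3.134, -0.003, 1.281]
force: [-0.5, 0.5, -0.5]
width: 8.9
gripper_force: 58.6
```

>>> arm_command(
  series=[0,0,0,0,0,0,0,0,0,0,0,0,0,0,0,0,0,0,0,0,0,0,0,0,0],
)

```text
clock: 20.47
eef_pos: [478.6, -298.0, 55.3]
tool_rot: [3.139, 0.001, 1.278]
force: [0.2, 0.4, -0.4]
width: 8.5
gripper_force: 58.6
```

```bash
python3 cup.py 477.3 -297.7 52 74 16
```

```text
top 50 z [52.6 63.2 73.7]
  fit [ 476.7 -299.6]
side 95 z [52.5 62.7 72.8]
  fit [ 479.1 -299.9]
[ 478.2 -298.    54.9] [-0.1  0.1 -0.8] 20.5667
```

>>> arm_command(
  series=[0,0.12,0,1.0,0,0,0.12,0,2.0,0,0,0.12,0,2.7,0,0,0.12,0,2.85,0,0,0.12,0,2.85,0],
)

```text
clock: 20.98
eef_pos: [477.8, -296.3, 24.6]
tool_rot: [-3.14, -0.0, 1.278]
force: [-0.2, 0.4, 0.6]
width: 8.8
gripper_force: 62.0
```

>>> arm_command(
  series=[0,0,0,0,0,20,0,0,0,0,35,0,0,0,0,50,0,0,0,0,50,0,0,-0.3,0],
)

```text
clock: 21.4
eef_pos: [477.6, -296.3, 28.0]
tool_rot: [-3.14, -0.0, 1.278]
force: [-0.4, 0.5, -0.3]
width: 42.8
gripper_force: 0.0
```

>>> arm_command(
  series=[50,0,0,-2,0,50,0,0,-5,0,50,0,0,-9,0,50,0,0,-13,0,50,0,0,-16,0],
)

```text
clock: 21.82
eef_pos: [478.9, -296.7, 191.9]
tool_rot: [3.139, 0.0, 1.278]
force: [0.0, -0.2, -0.6]
width: 42.6
gripper_force: 0.0
```

```bash
python3 - <<'E'
from h import *
# commanded: z 54-28.5+3+160=188.5
p=(477.6,-296.5,188.5,73.2)
plan(p,[(545,-160,190,82,60),(650,0,190,90,60),(681.7,11.6,190,90,60)])
E
```

```text
claw 60 total [15.02, 2.51, -0.15, -8.8]  /5: [3.0, 0.5, -0.03, -1.76]
claw 60 total [17.3, 8.17, -0.0, -8.0]  /5: [3.46, 1.63, -0.0, -1.6]
claw 60 total [1.16, 3.17, -0.0, -0.0]  /5: [0.23, 0.63, -0.0, -0.0]
end [681.7  11.6 190.   90. ]
```

>>> arm_command(
  series=[60,3.0,0.5,-0.03,-1.76,60,6.0,1.0,-0.06,-3.5,60,9.0,1.5,-0.1,-5.3,60,12.0,2.0,-0.12,-7.0,60,15.02,2.51,-0.15,-8.8],
)

```text
clock: 22.23
eef_pos: [545.8, -158.9, 190.5]
tool_rot: [3.141, 0.0, 1.432]
force: [0.3, -0.1, -1.2]
width: 51.5
gripper_force: 0.0
```

>>> arm_command(
  series=[60,3.46,1.63,0,-1.6,60,6.92,3.27,0,-3.2,60,10.38,4.9,0,-4.8,60,13.84,6.54,0,-6.4,60,17.3,8.17,0,-8.0],
)

```text
clock: 22.65
eef_pos: [651.1, 1.5, 190.3]
tool_rot: [3.141, 0.0, 1.572]
force: [1.3, -0.1, 0.4]
width: 51.3
gripper_force: 0.0
```

```bash
python3 - <<'E'
from h import *
np.set_printoptions(precision=1,suppress=True)
for n in("top","side"):
    X=cloud(n,np.load(n+"0.npy"));near=(abs(X[:,0]-682)<90)&(abs(X[:,1]-12)<150)
    for lo,hi in((117,132),(85,97)):
        q=X[near&(X[:,2]>lo)&(X[:,2]<hi)]
        if hi<100: q=q[abs(q[:,2]-np.median(q[:,2]))<4]
        r=cv2.minAreaRect(q[:,:2].astype(np.float32));print(n,lo,len(q),"z",np.median(q[:,2]),"mean",q.mean(0),"rect",r)
for n in("top","side"):
    p,d=viewer.get_image(n);X=cloud(n,d);cv2.imwrite(f"pics/c_{n}.png",p[:,:,::-1])
    for c in((485.6,-153.8),(481.5,-225.7),(477.3,-297.6)):
        k=(np.hypot(X[:,0]-c[0],X[:,1]-c[1])<14);q=X[k&(X[:,2]>84)&(X[:,2]<96)];print(n,"shank",len(q),q.mean(0),"cup top z",np.median(X[(np.hypot(X[:,0]-c[0],X[:,1]-c[1])<15)&(X[:,2]>44)&(X[:,2]<54),2]))
E
```

```text
top 117 505 z 124.64598710810843 mean [682.   11.3 124.3] rect ((683.0294189453125, 11.620582580566406), (16.992507934570312, 119.59259796142578), 0.13988392055034637)
top 85 4968 z 91.09097447065054 mean [681.9  12.   91.1] rect ((683.3075561523438, 11.7626953125), (103.45561218261719, 249.2949676513672), 0.24675410985946655)
side 117 398 z 123.95315541015545 mean [682.1  17.9 123.3] rect ((684.595703125, 12.50079345703125), (20.186487197875977, 119.08079528808594), 0.7260086536407471)
side 85 3067 z 90.4368023560783 mean [677.2  33.1  90.4] rect ((684.6071166992188, 11.611717224121094), (106.9173355102539, 251.0677490234375), 0.49410414695739746)
top shank 0 [nan nan nan] cup top z nan
top shank 0 [nan nan nan] cup top z nan
top shank 0 [nan nan nan] cup top z nan
side shank 21 [ 486.9 -151.3   88.1] cup top z 49.85445323858713
side shank 17 [ 481.5 -224.3   88.8] cup top z 49.87201015630521
side shank 17 [ 477.3 -296.9   88.7] cup top z 49.88969830477064<stdin>:12: RuntimeWarning: Mean of empty slice.
  ret = um.true_divide(
  return _methods._mean(a, axis=axis, dtype=dtype,
  ret = ret.dtype.type(ret / rcount)
```

All three cups top out at z = 50 and are centred within 1 mm. Now for the cover.

>>> arm_command(
  series=[60,0.3,1.0,0,0,60,0.6,2.0,0,0,60,1.0,3.0,0,0,60,1.17,3.28,1.5,0,60,1.17,3.28,4.5,0],
)

```text
clock: 23.17
eef_pos: [686.6, 12.6, 147.6]
tool_rot: [3.133, -0.001, 1.571]
force: [0.5, 0.6, 0.1]
width: 51.2
gripper_force: 0.0
```

>>> arm_command(
  series=[60,0,0,2,0,60,0,0,3.5,0,60,0,0,4.5,0,60,0,0,4.5,0,60,0,0,4.5,0],
)

```text
clock: 23.58
eef_pos: [682.7, 11.4, 99.6]
tool_rot: [-3.141, -0.0, 1.571]
force: [0.0, -0.3, 0.4]
width: 51.3
gripper_force: 0.0
```

```bash
python3 fing.py; python3 look.py cov 150 70 150 100 130 130 3
```

```text
top -1 hist from 60 step 8 [0 0 0 0 0 0 0 0 0 0 0 0 0 0 0 0 0 0 0 0 0] y in 0
top 1 hist from 60 step 8 [0 0 0 0 0 0 0 0 0 0 0 0 0 0 0 0 0 0 0 0 0] y in 0
side -1 hist from 60 step 8 [ 0  0  0 70  0  0  0  0  0  0  7 32 37 37 30 16 45 41 38 37 17] y in 22.73681761743372
side 1 hist from 60 step 8 [ 0  0  0  6  0  0  0  0  0  0 14 31 39 35 35 40 38 22  3  0  0] y in 25.042940981327945
[684.   11.7 101.1] 51.13581794806694 [-0.1  0.6  1.6] 23.6833
{'clock': np.float64(23.783), 'eef_pos': array([684.169,  11.805, 101.401]), 'tool_rot': array([ 3.139, -0.   ,  1.571]), 'force': array([-0.235, -0.745, -0.302]), 'width': np.float64(51.162)}
```

View pics/cov.png

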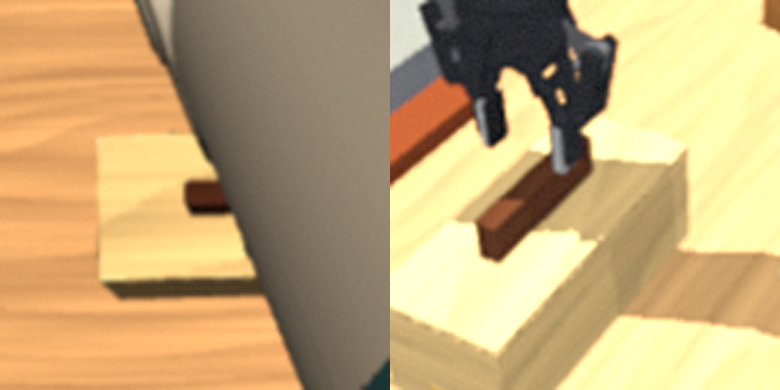

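>>> arm_command(
  series=[60,0,0,1.2,0,60,0,0,2.4,0,60,0,0,3.3,0,60,0,0,3.6,0,60,0,0,3.6,0],
)

```text
clock: 24.2
eef_pos: [681.9, 11.6, 62.0]
tool_rot: [-3.138, 0.0, 1.571]
force: [-0.2, 0.4, 0.9]
width: 51.4
gripper_force: 0.0
```

>>> arm_command(
  series=[0,0,0,0,0,0,0,0,0,0,0,0,0,0,0,0,0,0,0,0,0,0,0,0,0],
)

```text
clock: 24.62
eef_pos: [684.1, 11.8, 64.7]
tool_rot: [3.14, -0.0, 1.571]
force: [1.6, 0.0, 1.7]
width: 16.6
gripper_force: 63.0
```

```bash
python3 fing.py
```

```text
top -1 hist from 60 step 8 [0 0 0 0 0 0 0 0 0 0 0 0 0 0 0 0 0 0 0 0 0] y in 0
top 1 hist from 60 step 8 [0 0 0 0 0 0 0 0 0 0 0 0 0 0 0 0 0 0 0 0 0] y in 0
side -1 hist from 60 step 8 [ 0  0  0 60 19 11 24 37 35 25 15 31 37 26 31  6  8  8 14 32  7] y in 6.894457943302799
side 1 hist from 60 step 8 [ 0  0  0  0  0  0  1 13 39 29 37 41 24 10  7  7  8  5 10  7  0] y in 5.532017216207772
[684.1  11.8  64.7] 16.942360952921078 [ 1.3 -0.3  1.5] 24.7167
```

>>> arm_command(
  series=[0,0,0,-0.3,0,0,0,0,-1,0,0,0,0,-2,0,0,0,0,-3,0,0,0,0,-4,0],
)

```text
clock: 25.13
eef_pos: [683.2, 11.7, 105.1]
tool_rot: [-3.142, -0.0, 1.571]
force: [-1.0, 0.2, -3.5]
width: 17.0
gripper_force: 62.3
```

>>> arm_command(
  series=[0,0,0,-1.5,0,0,0,0,-3.5,0,0,0,0,-6,0,0,0,0,-7.7,0,0,0,0,-8.2,0],
)

```text
clock: 25.55
eef_pos: [685.5, 12.2, 190.7]
tool_rot: [3.135, -0.001, 1.571]
force: [0.6, 0.5, -4.0]
width: 16.7
gripper_force: 62.5
```

```bash
python3 - <<'E'
from h import *
np.set_printoptions(precision=1,suppress=True)
from cell import monitor
p,d=viewer.get_image("side");X=cloud("side",d);S=monitor.read_state();print(S["eef_pos"],S["force"],S["width"],S["clock"])
k=(abs(X[:,0]-683)<65)&(abs(X[:,1]-12)<140)&(X[:,2]>200)&(X[:,2]<225);q=X[k]
A=np.c_[q[:,:2]-[683,12],np.ones(len(q))];f=np.linalg.lstsq(A,q[:,2],rcond=None)[0];r=abs(A@f-q[:,2]);k=r<4;f=np.linalg.lstsq(A[k],q[k,2],rcond=None)[0];print("plane slope deg",np.degrees(f[:2]),"z",f[2],k.sum())
plan((682.8,11.7,186,90),[(640,-40,186,90,0),(560,-135,186,88,0),(481.5,-225.9,186,86.8,0),(481.5,-225.9,110,86.8,0)])
E
```

```text
[685.2  12.1 189.9] [ 1.   0.  -2.4] 16.634733909298408 25.6
plane slope deg [ 1.6 -0.3] z 216.94252778214047 3025
claw 0 total [-5.17, -4.28, -0.0, -0.0]  /5: [-1.03, -0.86, -0.0, -0.0]
claw 0 total [-9.5, -8.0, -0.0, 2.0]  /5: [-1.9, -1.6, -0.0, 0.4]
claw 0 total [-9.36, -7.53, -0.0, 1.2]  /5: [-1.87, -1.51, -0.0, 0.24]
claw 0 total [0.0, 0.0, 7.6, -0.0]  /5: [0.0, 0.0, 1.52, -0.0]
end [ 481.5 -225.9  110.    86.8]
```

>>> arm_command(
  series=[0,-0.5,-0.4,0,0,0,-1.5,-1.24,0,0,0,-2.7,-2.23,0,0,0,-3.9,-3.23,0,0,0,-5.17,-4.28,0,0],
)

```text
clock: 26.02
eef_pos: [638.2, -41.0, 184.0]
tool_rot: [-3.138, 0.0, 1.571]
force: [0.4, 0.7, -3.3]
width: 17.1
gripper_force: 62.3
```

>>> arm_command(
  series=[0,-1.7,-1.43,0,0.4,0,-3.6,-3.0,0,0.8,0,-5.6,-4.7,0,1.2,0,-7.6,-6.4,0,1.6,0,-9.5,-8.0,0,2.0],
)

```text
clock: 26.43
eef_pos: [557.4, -136.5, 184.3]
tool_rot: [-3.138, 0.0, 1.535]
force: [0.4, -0.9, -4.6]
width: 16.8
gripper_force: 62.4
```

>>> arm_command(
  series=[0,-2.2,-1.77,0,0.3,0,-4.6,-3.7,0,0.6,0,-7,-5.63,0,0.9,0,-8.7,-7.0,0,1.2,0,-9.36,-7.53,0,1.2],
)

```text
clock: 26.85
eef_pos: [476.6, -229.9, 184.4]
tool_rot: [-3.135, 0.001, 1.509]
force: [0.1, -1.0, -4.9]
width: 16.4
gripper_force: 62.3
```

>>> arm_command(
  series=[0,0,0,0,0,0,0,0,0,0,0,0,0,0,0,0,0,0,0,0,0,0,0,0,0],
)

```text
clock: 27.27
eef_pos: [482.9, -224.5, 185.9]
tool_rot: [3.141, -0.001, 1.518]
force: [0.1, -0.4, -3.8]
width: 16.9
gripper_force: 62.3
```

>>> arm_command(
  series=[0,0,0,0,0,0,0,0,0,0,0,0,0,0,0,0,0,0,0,0,0,0,0,0,0],
)

```text
clock: 27.68
eef_pos: [482.0, -225.9, 186.0]
tool_rot: [-3.142, -0.0, 1.515]
force: [0.4, -0.9, -4.1]
width: 16.2
gripper_force: 62.3
```

```bash
cat >cv.py <<'E'
from h import *
np.set_printoptions(precision=1,suppress=True)
from cell import monitor
import sys; ztop=float(sys.argv[1]); S=monitor.read_state();print(S["eef_pos"],S["tool_rot"],S["force"],S["width"],S["clock"])
for n in("top","side"):
    p,d=viewer.get_image(n);X=cloud(n,d);cv2.imwrite("pics/cv_%s_%d.png"%(n,ztop),p[:,:,::-1])
    k=(abs(X[:,0]-481.5)<80)&(abs(X[:,1]+226)<150)&(abs(X[:,2]-ztop)<10);q=X[k]
    if len(q)<300: print(n,len(q)); continue
    A=np.c_[q[:,:2]-[481.5,-226],np.ones(len(q))];
    for i in range(4):
        f=np.linalg.lstsq(A,q[:,2],rcond=None)[0];g=abs(A@f-q[:,2])<3;A=A[g];q=q[g]
    h=A[:,:2]; m=cv2.convexHull(h.astype(np.float32)); r=cv2.minAreaRect(m);print(n,len(q),"slope deg",np.degrees(f[:2]),"z",f[2],"rect",r[0]+np.array([481.5,-226]),r[1:])
E
python3 cv.py 213
```

```text
[ 482.  -225.9  186. ] [-3.1 -0.   1.5] [ 0.4 -0.9 -4.1] 16.161734882332834 27.6833
top 4010 slope deg [0.1 0. ] z 212.37706859982558 rect [ 481.9 -208.1] ((212.23597717285156, 105.54188537597656), 86.71145629882812)
side 2115 slope deg [ 0.1 -0. ] z 212.25001917457126 rect [ 482.5 -226. ] ((251.37791442871094, 105.41517639160156), 86.8333511352539)
```

>>> arm_command(
  series=[0,0.05,0,0.8,0,0,0.05,0,2.3,0,0,0.05,0,4,0,0,0.05,0,5.7,0,0,0.05,0,6.5,0],
)

```text
clock: 28.2
eef_pos: [480.5, -225.1, 118.7]
tool_rot: [-3.138, -0.001, 1.515]
force: [-0.0, 0.1, -2.7]
width: 16.3
gripper_force: 62.3
```

>>> arm_command(
  series=[0,0,0,0.6,0,0,0,0,1.4,0,0,0,0,2.2,0,0,0,0,2.9,0,0,0,0,3.3,0],
)

```text
clock: 28.62
eef_pos: [481.8, -225.4, 87.3]
tool_rot: [-3.141, -0.0, 1.515]
force: [-0.0, 0.3, -3.7]
width: 16.5
gripper_force: 62.2
```

>>> arm_command(
  series=[0,0,0,0.3,0,0,0,0,0.6,0,0,0,0,0.9,0,0,0,0,1.1,0,0,0,0,1.1,0],
)

```text
clock: 29.03
eef_pos: [481.8, -225.4, 76.7]
tool_rot: [-3.141, -0.0, 1.515]
force: [-0.8, 0.1, -3.9]
width: 16.7
gripper_force: 62.3
```

```bash
python3 cv.py 102
```

```text
[ 481.8 -225.4   76.7] [-3.1 -0.   1.5] [-0.8  0.1 -3.9] 16.65457773928658 29.0333
top 2843 slope deg [0.1 0. ] z 103.13543638673009 rect [ 481.5 -216.5] ((230.01760864257812, 104.69113159179688), 86.71041870117188)
side 2031 slope deg [-0.  -0.1] z 103.16744907910832 rect [ 483.2 -225.3] ((250.02603149414062, 105.25243377685547), 86.50873565673828)
```

Top is at 103, with 101 expected once seated. I'll lower 2 mm, release and retreat.

>>> arm_command(
  series=[0,0,0,0.1,0,0,0,0,0.2,0,0,0,0,0.2,0,0,0,0,0.2,0,0,0,0,0.2,0],
)

```text
clock: 29.55
eef_pos: [482.0, -225.5, 75.1]
tool_rot: [3.142, 0.0, 1.515]
force: [-0.1, -0.2, -3.5]
width: 16.5
gripper_force: 62.3
```

>>> arm_command(
  series=[15,0,0,0,0,30,0,0,0,0,45,0,0,0,0,60,0,0,0,0,60,0,0,0,0],
)

```text
clock: 29.97
eef_pos: [482.4, -225.6, 75.4]
tool_rot: [3.141, 0.0, 1.515]
force: [-0.2, -0.4, -0.2]
width: 51.4
gripper_force: 0.0
```

>>> arm_command(
  series=[60,0,0,-1,0,60,0,0,-3,0,60,0,0,-6,0,60,0,0,-9,0,60,0,0,-12,0],
)

```text
clock: 30.38
eef_pos: [481.8, -225.2, 197.1]
tool_rot: [3.141, -0.0, 1.515]
force: [-1.1, -0.9, 0.6]
width: 51.4
gripper_force: 0.0
```

>>> arm_command(
  series=[60,3,0,0,0,60,7,0,0,0,60,11,0,0,0,60,15,0,0,0,60,19,0,0,0],
)

```text
clock: 30.8
eef_pos: [492.5, -34.1, 196.1]
tool_rot: [3.14, 0.0, 1.514]
force: [0.7, -0.9, -0.4]
width: 51.3
gripper_force: 0.0
```

>>> arm_command(
  series=[60,3.8,0,0,0,60,7,0,0,0,60,10,0,0,0,60,12,0,0,0,60,12,0,0,0],
)

```text
clock: 31.22
eef_pos: [499.4, 90.3, 196.4]
tool_rot: [3.139, -0.004, 1.523]
force: [1.3, 0.0, 0.1]
width: 51.4
gripper_force: 0.0
```

```bash
python3 cv.py 101; python3 look.py fin 260 170 250 90 130 130 3
```

```text
[499.4  90.3 196.4] [ 3.1 -0.   1.5] [1.3 0.  0.1] 51.391835151019954 31.2167
top 5307 slope deg [-0.  0.] z 100.99265632515751 rect [ 481.  -225.6] ((248.7267303466797, 105.37068176269531), 86.8714599609375)
side 2230 slope deg [ 0.  -0.1] z 100.84177675714119 rect [ 483.6 -224.8] ((251.5782928466797, 105.39663696289062), 86.82931518554688)
{'clock': np.float64(31.417), 'eef_pos': array([499.228,  82.588, 195.29 ]), 'tool_rot': array([3.141e+00, 1.000e-03, 1.513e+00]), 'force': array([ 0.128, -0.379,  0.34 ]), 'width': np.float64(51.679)}
```

View pics/fin.png

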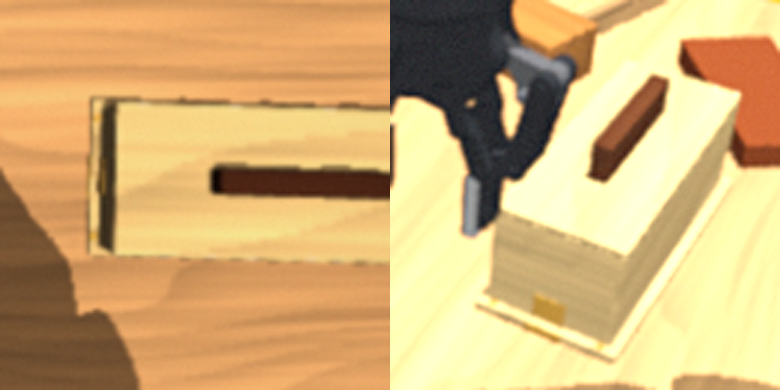

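The cover sits level with its top at z = 101, centred on the board, with the board's margin visible all round. The robot is clear of everything.

```bash
python3 -c "
from cell import workorder
print(workorder.finish_job())"
```

```text
the job is handed in; nothing more can be done
None
```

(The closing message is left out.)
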